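# Sweep the orange inlay stones into their tray

## Robot

A 6-joint arm with a two-finger parallel gripper is mounted at the origin on the work surface. World frame = base frame: x ahead of the robot, y to its left, z up, the work surface at z = 0. Lengths are in mm, angles in degrees, forces in N, time in s.
With the tool pointing down it reaches from about 350 to 925 mm from the base axis. Payload 6.4 kg.
Tool frame: the origin (TCP) lies midway between the tips of the shut fingers; the grasp point (between the pads) lies 19 mm behind it (bot.pinch_z is the z of the grasp point in the tool frame, in mm); z points along the fingers, y is the direction in which the jaws open and shut (so a half turn about z gives the same grasp; the last joint's range is limited). The gripper opens to 94 mm and grips with 3 to 60 N. Pads are 16 mm wide; open, the fingers measure 119 mm over their backs; the gripper's body (75 mm by 177 mm) begins 78 mm behind the grasp point.
Start: joints at [67.202, 14.043, 89.255, -0, 76.702, -9.975], TCP at [144.255, 633.801, 205.455] pointing down, gripper open.
Joint ranges: [-179.41, 179.41], [-58.25, 129.5], [7.25, 145.43], [-54.29, 234.29], [11.92, 165.04], [-157.13, 157.13]. Speed limits (degrees/s): [147.25, 147.25, 180, 180, 180, 180].

## Interface

Orientations are given as a 3x3 rotation matrix whose columns are the frame's x, y, z axes.
In Python, from cell import bot, eyes gives the robot as it stands.
- The arm moves only by the tool send_rows, never from a script. Its argument "deltas" is text: rows parted by semicolons, each of 5 numbers parted by spaces: the finger opening in mm, from 0 to 94, then the shift along the tool's x, y, z in mm, then the turn about the tool's z in degrees. In form: gripper dx dy dz yaw; .... A call has 1 to 12 rows; each row is the pose to reach, as a shift and turn from the pose commanded when the call began, along the tool's axes at that moment; what a row does not reach only later rows make up. A row lasts 1/8 s, in which the tool goes at most 62.5 mm and 10.7 degrees, less where a joint would pass 70% of its speed; a pose out of reach is approached as far as the arm can. A call with a gripper value outside its range is refused whole. The fingers move at their own pace and stop on an object; "squeeze" is the grip in N (left out, the last holds). Time passes only in rows, so rows that repeat a pose let the fingers close. It gives the time, the measured TCP pose, the force and the opening at its end, in the units of the state.
- bot.state(): the state, without advancing time (a new reading comes with each control period).
- eyes.get_image(name): name is "side" or "top" or "wrist"; returns a dict with "img" (420x560x3 uint8, red, green, blue), "K" (3x3 intrinsics, pixels), "rvec" (rotation vector, rad) and "tvec" (3), from world to camera coordinates, as OpenCV has them. Camera axes: x right, y down, z forward; pixel columns grow to the right and rows downward; lengths in mm; the calibration is good to about 2 mm. A picture is of the moment at which its call begins. There is no depth.
- bot.hand_in(): hands the job in, once; it reports no verdict.
The state is a dict: "time_s": time; "q": joint angles; "qd": joint speeds; "joint_efforts": joint torques, N m; "eef_pos": TCP position; "tcp_rot": TCP orientation; "wrist_force": force on the tool from outside, world axes, zero at the start; "wrist_torque": the same for the moment, N m; "opening": finger opening in mm.
Only numpy, scipy, OpenCV 4.12 (cv2) and the standard library are available. Lean on these libraries where they do the work, as an engineer would, in place of code of your own. Each camera call takes 0.05 s, during which the arm holds its last target.

## Task

Sweep the three orange stone discs off the marble slab's open edge into the orange tray, pushing them along the slab with the fingertips and never picking one up. Leave the green disc and the little brass pot where they are on the slab, and do not disturb anything else.

Things in the scene. Friction and masses are not known exactly. Their poses are not given: they have to be found in the camera images.
- slab: White marble sorting slab, fixed, 230 mm (x) by 280 mm (y), top 40 mm above the table. Origin: centre of its underside. Wooden lips 12 mm high along its front and back, inner faces at x = -105 and +105 mm; left (+y) and right (-y) edges open, each above a tray. Things lie on it in four rows along y, 52 mm apart, in any order; one row has two orange discs about 70 mm apart.
- orange_tray: Low open tray with orange walls and a pale wooden floor, fixed; outside 230 mm (x) by 130 mm (y) by 22 mm high, walls and floor 5 mm thick. Stands on the table 3 mm from the slab's left or right open edge (the two trays may be swapped), same yaw as the slab; its rim is 18 mm below the slab's top. Origin: centre of its underside. Empty at the start.
- green_tray: Low open tray with green walls and a pale wooden floor, fixed; outside 230 mm (x) by 130 mm (y) by 22 mm high, walls and floor 5 mm thick. Stands on the table 3 mm from the slab's left or right open edge (the two trays may be swapped), same yaw as the slab; its rim is 18 mm below the slab's top. Origin: centre of its underside. Two green discs lie in it.
- orange_a: Orange round stone disc, diameter 26 mm, 10 mm thick at the edge, 12 mm at its domed middle, 13 to 22 g, loose, lying flat on the slab. Origin: centre of its underside, z up.
- orange_b: Orange round stone disc, diameter 26 mm, 10 mm thick at the edge, 12 mm at its domed middle, 13 to 22 g, loose, lying flat on the slab. Origin: centre of its underside, z up.
- orange_c: Orange round stone disc, diameter 26 mm, 10 mm thick at the edge, 12 mm at its domed middle, 13 to 22 g, loose, lying flat on the slab. Origin: centre of its underside, z up.
- green_disc: Green round stone disc, diameter 26 mm, 10 mm thick at the edge, 12 mm at its domed middle, 13 to 22 g, loose, lying flat on the slab. Origin: centre of its underside, z up. To be left alone.
- wax_pot: Small round lidded brass pot, diameter 28 mm, 34 mm high with its knob, 70 g, loose, standing on the slab. Origin: centre of its underside. To be left alone.
- tray_green1: Green round stone disc, diameter 26 mm, 10 mm thick at the edge, 12 mm at its domed middle, 13 to 22 g, loose, lying flat in the green tray. Origin: centre of its underside, z up.
- tray_green2: Green round stone disc, diameter 26 mm, 10 mm thick at the edge, 12 mm at its domed middle, 13 to 22 g, loose, lying flat in the green tray. Origin: centre of its underside, z up.
- pin_bowl: Copper bowl, diameter 80 mm, 35 mm high, on the table to the right. Origin: centre of its underside. Bystander.
- polish_jar: Closed jar, diameter 60 mm, 90 mm high, on the table to the left. Origin: centre of its underside. Bystander.

How it is judged (in metres and radians):
At the end, for the whole second after the job is handed in: All three orange discs rest inside the orange tray (centre within its walls, below 34 mm, slower than 30 mm/s); green disc and brass pot within 20 mm of where they started, pot upright; the other loose things within 30 mm of where they started (x of orange_a in the frame of orange_tray between -0.112 and 0.112 m and y of orange_a in the frame of orange_tray between -0.062 and 0.062 m and z of each of orange_a, orange_b, orange_c in the frame of orange_tray below 0.034 m and linear speed of each of orange_a, orange_b, orange_c below 0.03 m/s and x of orange_b in the frame of orange_tray between -0.112 and 0.112 m and y of orange_b in the frame of orange_tray between -0.062 and 0.062 m and x of orange_c in the frame of orange_tray between -0.112 and 0.112 m and y of orange_c in the frame of orange_tray between -0.062 and 0.062 m and distance of each of green_disc, wax_pot from where it was at the start of the episode below 0.02 m and angle between wax_pot's own z axis and vertical below 0.3 rad and distance of each of tray_green1, tray_green2, pin_bowl, polish_jar from where it was at the start of the episode below 0.03 m); the robot touches nothing.
It fails at once if an orange disc is lifted (its underside rises 18 mm above the slab's top) (z of any of orange_a, orange_b, orange_c in the frame of slab above 0.058 m).
It fails at once if the green disc or the brass pot on the slab is moved more than 20 mm, or the pot is tipped (distance of any of green_disc, wax_pot from where it was at the start of the episode above 0.02 m or angle between wax_pot's own z axis and vertical above 0.3 rad).
It fails at once if another loose thing is moved more than 30 mm (distance of any of tray_green1, tray_green2, pin_bowl, polish_jar from where it was at the start of the episode above 0.03 m).
It also fails if it takes over 48 s, if anything falls off the work surface, if the arm or the gripper's body presses on something with over 40 N, if the wrist force passes 120 N, or if a joint passes its speed limit or range.

## Working session

There is one attempt and no reset: what is moved stays moved. The work goes in short steps, Python scripts to look and compute and a tool call to move; the robot and the scene stay as the last step left them, time stands still between calls to the robot, and variables do not carry over. Pictures are saved under pics/ and viewed, and the job is handed in when it is done.

Besides the shell and the picture viewer there is one more tool, called after "Call:" as a command line: name --argument value ..., lists and objects as JSON in quotes. send_rows: Moves the arm, as the interface text tells. Its arguments: {"type":"object","properties":{"deltas":{"type":"string"},"squeeze":{"type":"number"}},"required":["deltas"]}

```bash
mkdir -p pics; ls
python3 - <<'E'
from cell import bot, eyes
import cv2,numpy as np
s=bot.state();print(s['time_s'],s['eef_pos'],s['tcp_rot'],s['opening'])
for n in ["top","side"]:
    d=eyes.get_image(n); cv2.imwrite(f"pics/{n}0.png",d["img"][:,:,::-1]); np.savez(f"pics/{n}0.npz",**d)
E
```

```text
pics
0.0 [144.00429589 633.22785518 204.3468224 ] [[-9.75070218e-01  2.21895243e-01 -7.55423293e-04]
 [ 2.21896270e-01  9.75068630e-01 -1.79219335e-03]
 [ 3.38910376e-04 -1.91513997e-03 -9.99998109e-01]] 93.81175717431005
```

View pics/top0.png

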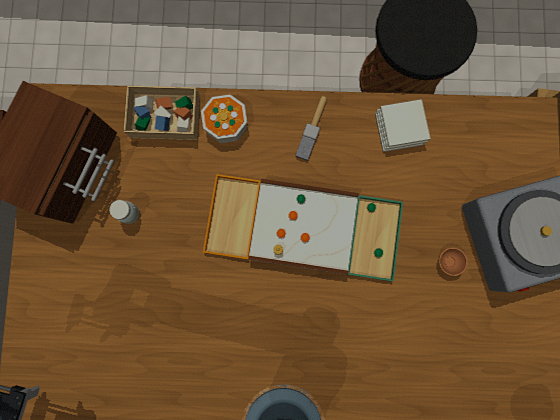

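View pics/side0.png

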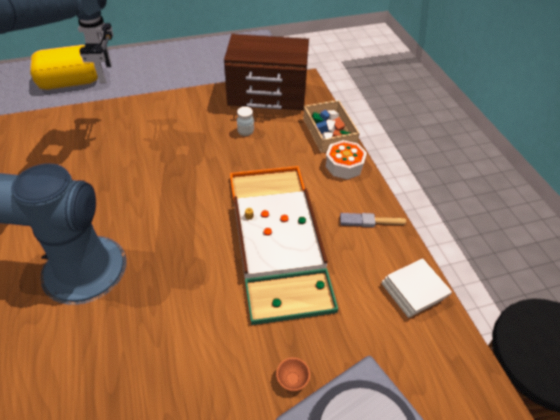

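The top view shows the orange tray on the left (+y) of the slab. The oranges are at about (293,216), (281,233) and (305,238), the green disc at (301,199) and the pot at (278,250). Next I'll measure them.

```bash
cat > h.py <<'E'
import cv2,numpy as np
def ray(d,uv,z):
    R=cv2.Rodrigues(np.array(d["rvec"],float))[0];t=np.array(d["tvec"],float).ravel()
    c=-R.T@t
    p=cv2.undistortPoints(np.array([[uv]],float),np.array(d["K"],float),None).ravel()
    v=R.T@np.array([p[0],p[1],1]); return c+v*(z-c[2])/v[2]
def blobs(d,lo,hi,amin=8,amax=300):
    h=cv2.cvtColor(d["img"],cv2.COLOR_RGB2HSV)
    m=cv2.inRange(h,np.array(lo),np.array(hi))
    n,l,st,c=cv2.connectedComponentsWithStats(m)
    return [(c[i],st[i]) for i in range(1,n) if amin<=st[i,4]<=amax]
OR=((3,190,120),(13,255,255)); GR=((65,120,40),(90,255,255))
E
python3 - <<'E'
from h import *
d0={}
for n in["top","side"]:
    d=dict(np.load(f"pics/{n}0.npz"));d0[n]=d
    for nm,r in(("or",OR),("gr",GR)):
        for c,s in blobs(d,*r,amin=15,amax=3000): print(n,nm,c.round(1),s, ray(d,c,48).round(1))
d=d0["top"]
# slab white
h=cv2.cvtColor(d["img"],cv2.COLOR_RGB2HSV)
m=cv2.inRange(h,np.array((0,0,150)),np.array((180,45,255)))
m[:170]=0;m[290:]=0;m[:,:230]=0;m[:,370:]=0
c=max(cv2.findContours(m,0,2)[0],key=cv2.contourArea)
b=cv2.minAreaRect(c);print(b)
P=[ray(d,p,40) for p in cv2.boxPoints(b)]
print(np.round(P,1)); print([np.linalg.norm(P[i]-P[i-1]).round(1) for i in range(4)])
cv2.imwrite("pics/z.png",cv2.resize(d["img"][160:300,190:420,::-1],None,fx=3.4,fy=3.4,interpolation=cv2.INTER_CUBIC))
E
```

```text
top or [215.7 102.6] [208  98  19  12  51] [910.2 221.3  48. ]
top or [233.4 104.2] [229 101  10   7  25] [906.9 169.6  48. ]
top or [206.7 115.1] [204 109   8  12  27] [871.7 245.8  48. ]
top or [234.6 125.8] [222 112  22  23  78] [841.8 163.4  48. ]
top or [212.4 127.2] [206 120  15  16  56] [835.9 227.3  48. ]
top or [292.7 215. ] [289 211   8   9  53] [587.1 -11.2  48. ]
top or [280.8 232.9] [277 229   8   9  49] [535.5  20.8  48. ]
top or [304.6 237. ] [301 233   8   9  54] [526.  -46.3  48. ]
top gr [182.  101.7] [175  96  15  12 106] [910.3 319.5  48. ]
top gr [229.9 107.7] [228 105   5   6  22] [896.  179.5  48. ]
top gr [215.1 110. ] [213 108   5   5  20] [887.9 222.1  48. ]
top gr [142.3 121.5] [135 116  15  12 104] [847.2 431.2  48. ]
top gr [231.8 121.6] [230 119   5   6  21] [854.2 172.2  48. ]
top gr [217. 124.] [215 122   5   5  21] [845.9 214.5  48. ]
top gr [300.7 198.4] [297 195   8   8  53] [634.9 -32.6  48. ]
top gr [384.8 236.4] [349 196  53  85 259] [ 534.3 -270.4   48. ]
top gr [371.1 207. ] [368 203   8   9  50] [ 616.2 -231.7   48. ]
top gr [356.1 215. ] [355
[... 460 characters left out ...]
  7   6  31] [582.6 -16.7  48. ]
side or [267.3 231.3] [264 229   7   6  32] [521.6 -52.3  48. ]
side gr [317.2 117.2] [313 113  10  10  64] [838.7 408.   48. ]
side gr [301.5 220. ] [299 218   6   5  26] [630.3 -38.5  48. ]
side gr [319.8 284.5] [317 282   7   6  33] [ 606.9 -262.9   48. ]
side gr [276.2 302.5] [273 300   7   6  36] [ 480.7 -283.    48. ]
side gr [332.1 310.4] [328 308   9   5  15] [ 610.9 -343.6   48. ]
((303.27154541015625, 226.70782470703125), (99.14119720458984, 71.96649169921875), 8.61564826965332)
[[ 471.8  108.3   40. ]
 [ 675.5   85.4   40. ]
 [ 640.6 -194.9   40. ]
 [ 438.6 -166.5   40. ]]
[np.float64(276.9), np.float64(205.0), np.float64(282.4), np.float64(204.0)]
```

View pics/z.png

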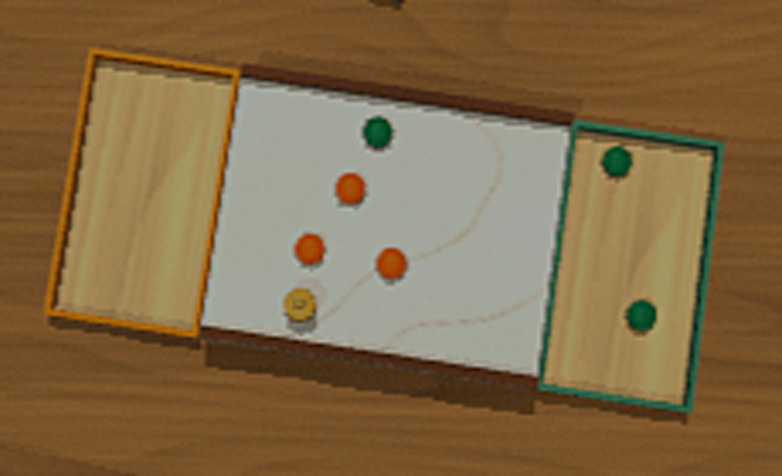

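Call:
send_rows --deltas "20 -50 -50 0 8; 20 -100 -100 0 16; 20 -150 -150 0 24; 20 -200 -200 0 32; 20 -250 -250 0 40; 20 -300 -300 0 48; 20 -350 -350 0 56; 20 -400 -400 0 64; 20 -450 -450 0 72; 20 -500 -500 0 80; 20 -550 -545 0 84; 20 -550 -545 0 84"

```text
time_s: 1.6
eef_pos: [546.8, -1.3, 205.2]
tcp_rot: [[0.12, 0.993, -0.0], [0.993, -0.12, 0.0], [0.0, -0.0, -1.0]]
wrist_force: [0.8, 0.3, 0.9]
opening: 19.9
```

Run:
```python
from cell import bot, eyes
from h import *
s=bot.state();print(s['time_s'],s['eef_pos'],s['tcp_rot'],s['opening'],s['q'])
for n in ["wrist","side"]:
    d=eyes.get_image(n); cv2.imwrite(f"pics/{n}1.png",d["img"][:,:,::-1]); np.savez(f"pics/{n}1.npz",**d)
d=dict(np.load("pics/wrist1.npz"))
for nm,r in(("or",OR),("gr",GR)):
    for c,st in blobs(d,*r,amin=100,amax=30000): print(nm,c.round(1),st, ray(d,c,48).round(1))
```

```text
1.6 [546.77394009  -1.32496531 205.17387299] [[ 1.19660155e-01  9.92814885e-01 -2.27598953e-04]
 [ 9.92814885e-01 -1.19660097e-01  2.53850727e-04]
 [ 2.24792267e-04 -2.56339446e-04 -9.99999942e-01]] 19.894531263977616 [-1.20290788e+01  2.22152128e-01  1.04447488e+02  1.18943699e-02
  7.53461453e+01 -5.15960128e+00]
or [553.1   4.5] [542   0  18  14 141] [833.8 162.1  48. ]
or [268.4 181.3] [259 172  20  20 307] [533.8  22.1  48. ]
or [315.8 203.1] [307 194  19  19 287] [585.1  -9.9  48. ]
or [268.4 236.7] [259 228  18  19 237] [524.9 -44.4  48. ]
gr [357.9 215.9] [348 207  21  19 304] [632.9 -31.2  48. ]
gr [264.7 363.4] [258 357  14  14 171] [ 495.8 -226.3   48. ]
```

View pics/wrist1.png

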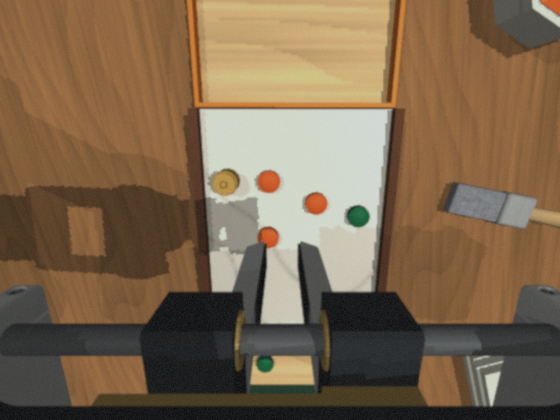

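Wrist and top views agree within 2 mm: oranges A (585,-11), B (534,21), C (525,-45). In the wrist image the slab edges run parallel to the tool axes. I'll go down behind B first.

Call:
send_rows --deltas "12 -14 -15 0 0; 12 -14 -15 50 0; 12 -14 -15 100 0; 12 -14 -15 130 0; 12 -14 -15 145 0; 12 -14 -15 152 0; 12 -14 -15 152 0"

```text
time_s: 2.58
eef_pos: [530.1, -11.4, 54.1]
tcp_rot: [[0.119, 0.993, 0.001], [0.993, -0.119, -0.0], [-0.0, 0.001, -1.0]]
wrist_force: [0.6, -0.1, 0.1]
opening: 12.1
```

Run:
```python
from cell import bot, eyes
from h import *
s=bot.state();print(s['time_s'],s['eef_pos'],s['wrist_force'])
o=[]
for n in ["wrist","side"]:
    d=eyes.get_image(n); np.savez(f"pics/{n}2.npz",**d); o.append(d["img"][:,:,::-1])
cv2.imwrite("pics/w2.png",o[0]);cv2.imwrite("pics/s2.png",cv2.resize(o[1][140:340,180:380],None,fx=3,fy=3,interpolation=cv2.INTER_CUBIC))
```

```text
2.575 [530.08688115 -11.44782058  54.10287031] [ 0.59744944 -0.09799897  0.09765489]
```

View pics/w2.png

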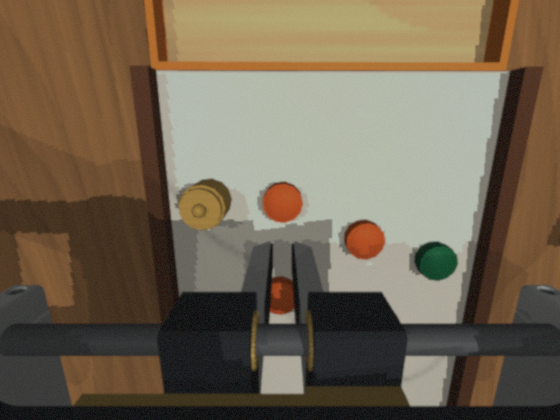

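View pics/s2.png

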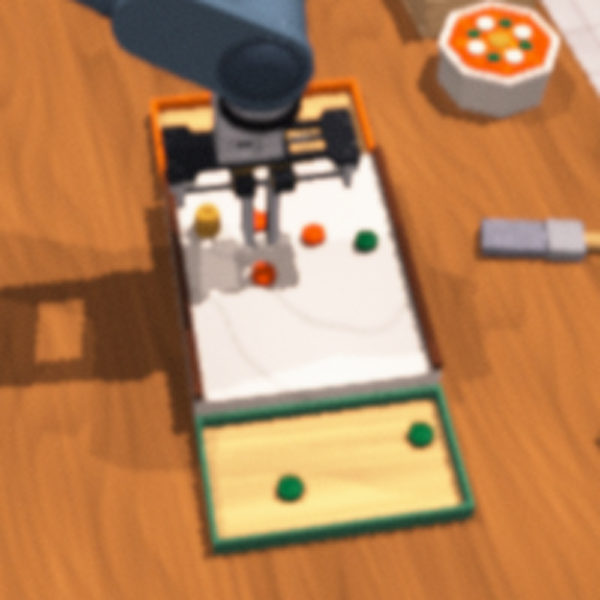

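Disc B is at (282,203), centred between the fingertips, and nothing is touched. I'll lower 8 mm and push.

Call:
send_rows --deltas "12 0 0 8 0; 12 5 0 8 0; 12 10 0 8 0; 12 15 0 8 0; 12 21 0 8 0; 12 28 0 8 0; 12 36 0 8 0; 12 45 0 8 0; 12 55 0 8 0; 12 65 0 8 0; 12 75 0 8 0; 12 80 0 8 0"

```text
time_s: 4.18
eef_pos: [539.1, 68.6, 45.4]
tcp_rot: [[0.118, 0.993, -0.0], [0.993, -0.118, -0.0], [-0.0, -0.0, -1.0]]
wrist_force: [0.2, -1.2, -0.7]
opening: 12.2
```

Run:
```python
from cell import bot, eyes
from h import *
s=bot.state();print(s['time_s'],s['eef_pos'],s['wrist_force'])
d=eyes.get_image("wrist"); cv2.imwrite("pics/w3.png",d["img"][:,:,::-1])
```

```text
4.175 [539.12470553  68.6267459   45.42965504] [ 0.22580501 -1.24071622 -0.67849839]
```

View pics/w3.png

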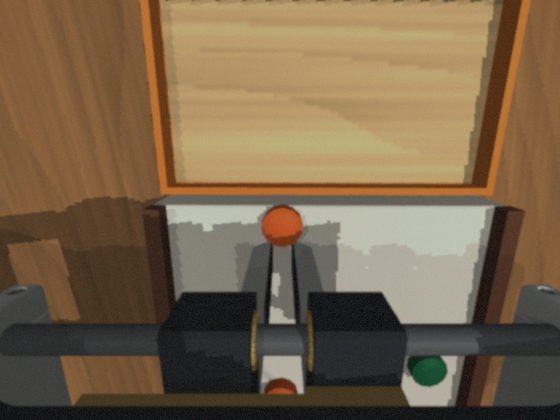

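Disc B sits in the fingertip cradle at (282,226), just short of the edge. I'll push it over.

Call:
send_rows --deltas "12 8 0 0 0; 12 20 0 0 0; 12 34 0 0 0; 12 46 0 0 0; 12 50 0 0 0; 12 50 0 0 0"

```text
time_s: 4.97
eef_pos: [545.0, 117.9, 45.4]
tcp_rot: [[0.118, 0.993, -0.0], [0.993, -0.118, -0.0], [-0.0, -0.0, -1.0]]
wrist_force: [-0.4, -0.6, -0.1]
opening: 12.0
```

Run:
```python
from cell import bot, eyes
from h import *
s=bot.state();print(s['time_s'],s['eef_pos'],s['wrist_force'])
d=eyes.get_image("wrist"); cv2.imwrite("pics/w4.png",d["img"][:,:,::-1])
```

```text
4.975 [544.99419277 117.88091453  45.40002759] [-0.44118594 -0.55500086 -0.1066976 ]
```

View pics/w4.png

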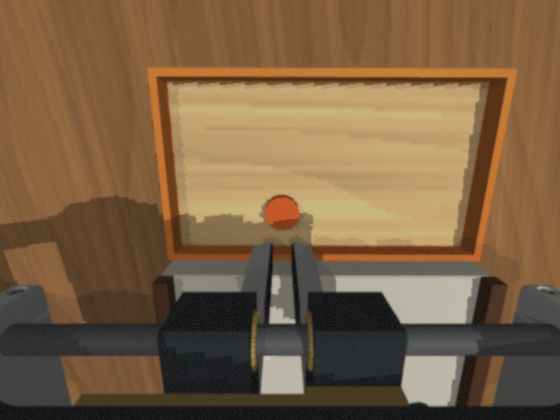

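B lies flat in the tray at (282,212). Next I'll go behind C.

Call:
send_rows --deltas "12 0 0 -25 0; 12 -20 0 -40 0; 12 -70 0 -40 0; 12 -120 0 -40 0; 12 -170 0 -40 0; 12 -197 0 -40 0; 12 -197 0 -40 0; 12 -197 0 -20 0; 12 -197 0 -8 0; 12 -197 0 -8 0"

```text
time_s: 6.28
eef_pos: [520.7, -77.3, 52.4]
tcp_rot: [[0.118, 0.993, -0.002], [0.993, -0.118, 0.001], [0.001, -0.002, -1.0]]
wrist_force: [-0.0, 0.2, -0.1]
opening: 11.8
```

Run:
```python
from cell import bot, eyes
from h import *
s=bot.state();print(s['time_s'],s['eef_pos'],s['wrist_force'])
d=eyes.get_image("wrist"); cv2.imwrite("pics/w5.png",d["img"][:,:,::-1])
```

```text
6.275 [520.66395924 -77.32539506  52.37906336] [-0.01660993  0.17549425 -0.11950475]
```

View pics/w5.png

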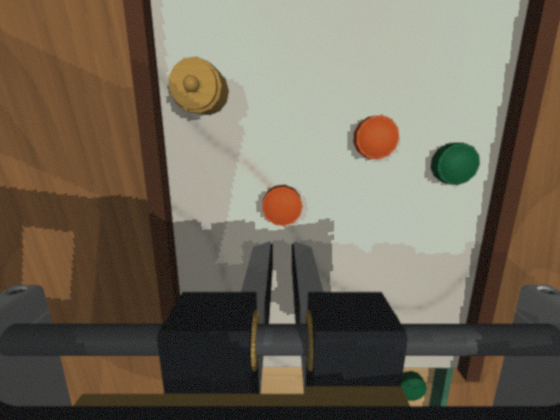

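C is centred ahead of the fingers at (282,205), so I push it.

Call:
send_rows --deltas "12 0 0 7 0; 12 5 0 7 0; 12 10 0 7 0; 12 15 0 7 0; 12 21 0 7 0; 12 28 0 7 0; 12 37 0 7 0; 12 49 0 7 0; 12 63 0 7 0; 12 77 0 7 0; 12 91 0 7 0; 12 103 0 7 0"

```text
time_s: 7.82
eef_pos: [534.0, 25.3, 46.5]
tcp_rot: [[0.118, 0.993, 0.0], [0.993, -0.118, 0.0], [0.0, 0.0, -1.0]]
wrist_force: [-0.1, 0.2, 1.1]
opening: 11.7
```

Run:
```python
from cell import bot, eyes
from h import *
s=bot.state();print(s['time_s'],s['eef_pos'],s['wrist_force'])
d=eyes.get_image("wrist"); cv2.imwrite("pics/w6.png",d["img"][:,:,::-1])
```

```text
7.825 [533.95009965  25.26983086  46.46461323] [-0.05026567  0.16501996  1.12568028]
```

View pics/w6.png

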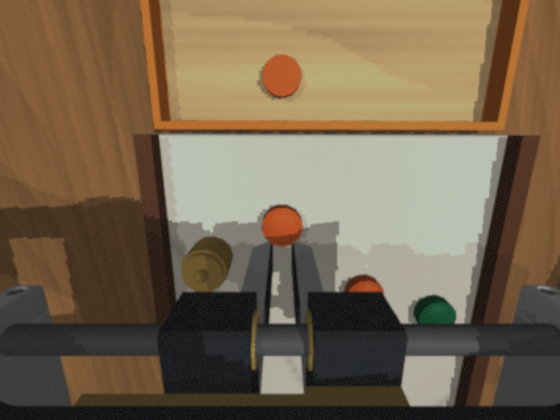

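C is cradled at (282,226), the same as B was. I continue to the edge.

Call:
send_rows --deltas "12 8 0 0 0; 12 20 0 0 0; 12 34 0 0 0; 12 46 0 0 0; 12 58 0 0 0; 12 70 0 0 0; 12 82 0 0 0; 12 94 0 0 0; 12 94 0 0 0"

```text
time_s: 9.0
eef_pos: [545.1, 118.4, 46.4]
tcp_rot: [[0.118, 0.993, 0.0], [0.993, -0.118, -0.0], [-0.0, 0.0, -1.0]]
wrist_force: [-0.3, -0.4, -0.2]
opening: 12.0
```

Run:
```python
from cell import bot, eyes
from h import *
s=bot.state();print(s['time_s'],s['eef_pos'],s['wrist_force'])
d=eyes.get_image("wrist"); cv2.imwrite("pics/w7.png",d["img"][:,:,::-1])
```

```text
9.0 [545.07895363 118.3646962   46.44863519] [-0.32144447 -0.43865003 -0.24046402]
```

View pics/w7.png

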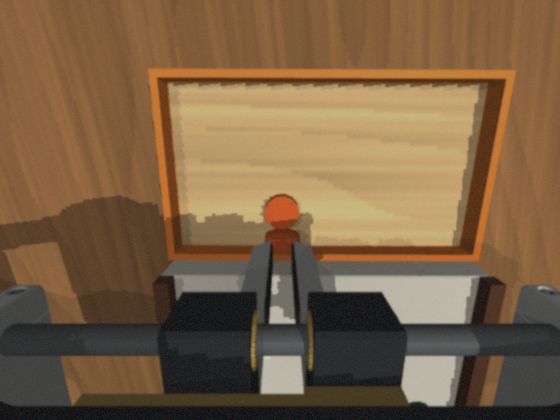

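C has dropped in beside B at (283,240), apparently leaning on it; I'll check later. Next is A.

Call:
send_rows --deltas "12 0 0 -25 0; 12 -10 0 -40 0; 12 -50 15 -40 0; 12 -100 35 -40 0; 12 -150 50 -40 0; 12 -156 55 -40 0; 12 -156 55 -40 0; 12 -156 55 -20 0; 12 -156 55 -8 0; 12 -156 55 -8 0"

```text
time_s: 10.3
eef_pos: [579.4, -42.6, 52.2]
tcp_rot: [[0.118, 0.993, -0.004], [0.993, -0.118, 0.001], [0.001, -0.004, -1.0]]
wrist_force: [1.0, 1.2, -0.1]
opening: 11.8
```

Run:
```python
from cell import bot, eyes
from h import *
s=bot.state();print(s['time_s'],s['eef_pos'],s['wrist_force'])
d=eyes.get_image("wrist"); cv2.imwrite("pics/w8.png",d["img"][:,:,::-1])
```

```text
10.3 [579.41743658 -42.63903227  52.23558797] [ 1.02004303  1.23923763 -0.06246211]
```

View pics/w8.png

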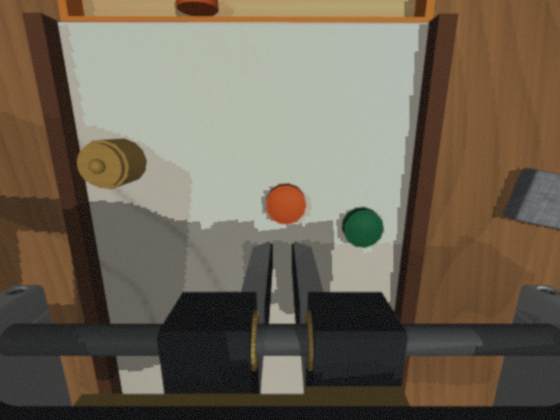

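A is at (286,204), about 2 mm right of the finger centre line. The green disc's edge, at 343, clears the finger. I shift 1 mm and push.

Call:
send_rows --deltas "12 0 1 7 0; 12 5 1 7 0; 12 10 1 7 0; 12 15 1 7 0; 12 21 1 7 0; 12 28 1 7 0; 12 37 1 7 0; 12 49 1 7 0; 12 63 1 7 0; 12 77 1 7 0; 12 91 1 7 0; 12 98 1 7 0"

```text
time_s: 11.85
eef_pos: [593.8, 54.4, 47.4]
tcp_rot: [[0.118, 0.993, -0.0], [0.993, -0.118, 0.0], [0.0, -0.0, -1.0]]
wrist_force: [0.7, -0.1, 0.2]
opening: 11.9
```

Run:
```python
from cell import bot, eyes
from h import *
s=bot.state();print(s['time_s'],s['eef_pos'],s['wrist_force'])
d=eyes.get_image("wrist"); cv2.imwrite("pics/w9.png",d["img"][:,:,::-1])
```

```text
11.85 [593.80062647  54.42995027  47.44235092] [ 0.70556526 -0.13595426  0.18529827]
```

View pics/w9.png

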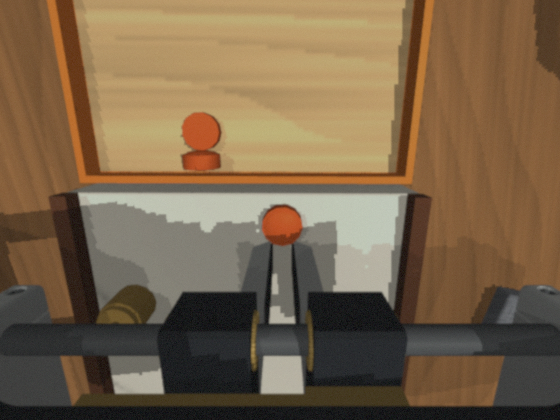

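A is cradled at (282,225). C stands nearly on edge at (201,160), between B and the tray wall and inside the tray. I finish the push.

Call:
send_rows --deltas "12 8 0 0 0; 12 20 0 0 0; 12 34 0 0 0; 12 46 0 0 0; 12 57 0 0 0; 12 57 0 0 0; 12 57 0 -30 0; 12 45 0 -70 0; 12 0 0 -120 0; 12 -50 0 -160 0; 12 -50 0 -160 0; 12 -50 0 -160 0"

```text
time_s: 13.4
eef_pos: [587.5, 3.6, 206.9]
tcp_rot: [[0.12, 0.993, -0.001], [0.993, -0.12, 0.0], [0.0, -0.001, -1.0]]
wrist_force: [-0.1, -0.0, -0.3]
opening: 12.1
```

Run:
```python
from cell import bot, eyes
from h import *
s=bot.state();print(s['time_s'],s['eef_pos'],s['wrist_force'])
for n in("wrist","top"):
    d=eyes.get_image(n); cv2.imwrite(f"pics/{n}10.png",d["img"][:,:,::-1])
    for nm,r in(("or",OR),("gr",GR)):
        for c,st in blobs(d,*r,amin=30 if n=="top" else 100): print(n,nm,c.round(1),st[4], ray(d,c,48).round(1), ray(d,c,13).round(1))
```

```text
13.4 [587.47176112   3.63766222 206.87653726] [-0.06107186 -0.01099704 -0.262748  ]
wrist or [282.  86.] 293 [601.9 125.4  48. ] [602.4 129.9  13. ]
wrist gr [532.1   3.4] 119 [855.2 170.9  48. ] [881.9 180.1  13. ]
wrist gr [323.7 223.4] 287 [633.1 -31.2  48. ] [636.9 -42.9  13. ]
top or [230.5 129.6] 53 [830.3 174.9  48. ] [841.6 179.4  13. ]
top or [244.1 209.2] 34 [599.5 126.3  48. ] [604.5 129.5  13. ]
top or [240.9 228.2] 42 [545.3 133.1  48. ] [548.9 136.5  13. ]
top gr [182.4 101.6] 112 [910.4 318.4  48. ] [923.9 326.8  13. ]
top gr [142.2 121.8] 111 [846.2 431.4  48. ] [857.9 442.9  13. ]
top gr [385.1 236.9] 261 [ 532.9 -271.2   48. ] [ 536.1 -278.8   13. ]
top gr [371.1 207. ] 50 [ 616.2 -231.7   48. ] [ 621.7 -238.2   13. ]
top gr [378.4 252.5] 51 [ 488.8 -252.6   48. ] [ 490.8 -259.7   13. ]
```

View pics/wrist10.png

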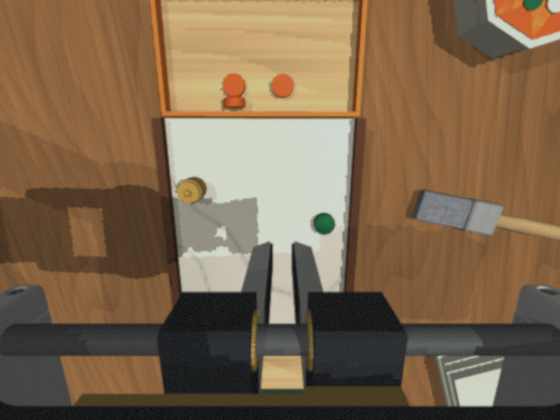

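View pics/top10.png

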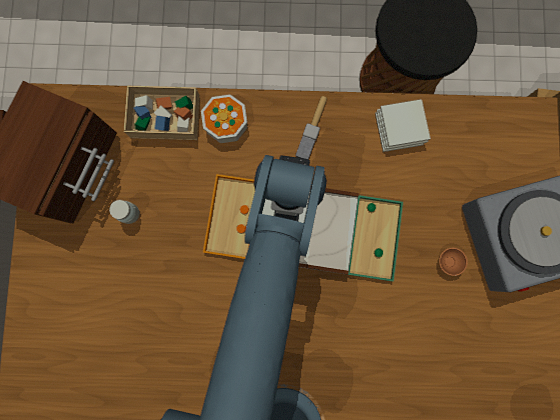

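All three oranges are in the tray: A at (283,86), B at (234,85) and C upright at (234,102). The green disc measures (633.1,-31.2), against (632.9,-31.2) before. I'll check C's exact position with a closer look.

Run:
```python
from cell import bot, eyes
from h import *
d=eyes.get_image("wrist");s=eyes.get_image("side")
w=d["img"]
a=cv2.resize(w[60:130,140:380],None,fx=3.3,fy=3.3,interpolation=cv2.INTER_CUBIC)
b=cv2.resize(s["img"][155:235,215:335],None,fx=4,fy=4,interpolation=cv2.INTER_CUBIC)
o=np.zeros((231+320,792,3),np.uint8);o[:a.shape[0],:a.shape[1]]=a;o[231:231+320,:480]=b
cv2.imwrite("pics/z11.png",o[:,:,::-1])
e=np.array([.12,.993])
for nm,p,z in(("C strip",(234,102),18),("C strip far edge",(234,97),28),("C near edge",(234,107),28),("wall rim inner",(234,111),22),("rim outer",(234,116),22),("slab edge",(260,118),40)):
    q=ray(d,p,z);print(nm,q.round(1),"Y",(q[:2]@e).round(1))
h=cv2.cvtColor(w,cv2.COLOR_RGB2HSV);print(h[80:118:1,234].tolist())
# pot pos vs initial
for f in (dict(np.load("pics/wrist1.npz")),d):
    hh=cv2.cvtColor(f["img"],cv2.COLOR_RGB2HSV);m=cv2.inRange(hh,np.array((15,130,90)),np.array((28,255,255)));m[:150]=0;m[230:]=0;m[:,:165]=0;m[:,260:]=0
    n,l,st,c=cv2.connectedComponentsWithStats(m);i=1+np.argmax(st[1:,4]);print("pot",c[i],st[i,4],ray(f,c[i],68).round(1))
```

```text
C strip [543.7 119.7  18. ] Y 184.1
C strip far edge [546.  123.9  28. ] Y 188.6
C near edge [544.3 113.5  28. ] Y 178.0
wall rim inner [542.7 109.7  22. ] Y 174.0
rim outer [541.8 104.2  22. ] Y 168.5
slab edge [572.7  97.7  40. ] Y 165.8
[[9, 191, 207], [9, 194, 204], [10, 194, 204], [10, 194, 204], [10, 198, 204], [10, 194, 205], [9, 197, 205], [10, 199, 202], [10, 195, 204], [10, 195, 204], [10, 198, 205], [10, 197, 203], [10, 199, 204], [9, 195, 204], [10, 198, 204], [9, 195, 195], [9, 194, 176], [9, 196, 164], [9, 197, 188], [9, 194, 201], [10, 198, 205], [10, 194, 205], [10, 198, 202], [9, 197, 203], [10, 198, 204], [10, 197, 201], [9, 193, 184], [9, 198, 134], [11, 156, 98], [16, 111, 108], [18, 112, 116], [15, 128, 136], [14, 170, 179], [14, 183, 202], [14, 188, 205], [14, 185, 200], [14, 188, 176], [14, 169, 131]]
pot [225.28242678 181.92468619] 478 [489.1  30.1  68. ]
pot [191.65680473 191.17554241] 507 [490.7  30.4  68. ]
```

View pics/z11.png

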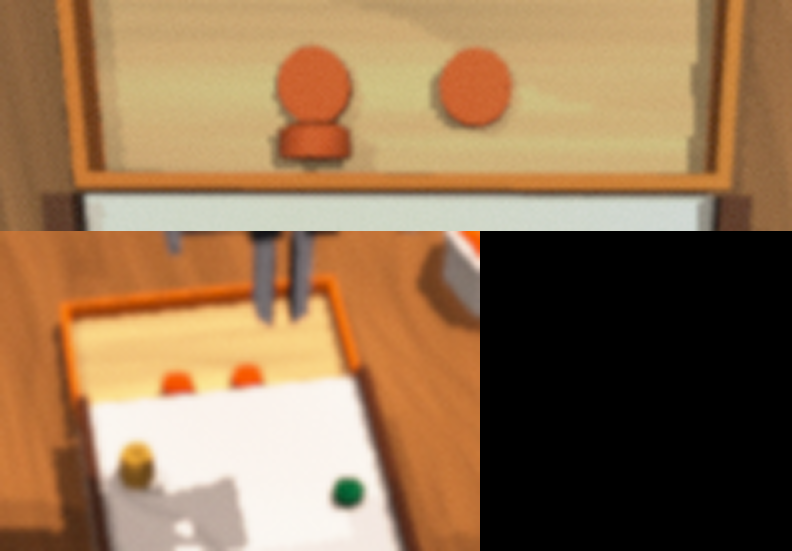

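```bash
python3 -c "
from cell import bot
print(bot.hand_in())"
```

```text
the job is handed in; nothing more can be done
None
```

I pushed the three orange discs one at a time along the slab and over its left edge into the orange tray, using two slightly opened fingertips as a cradle. No disc was picked up. I then raised the arm clear and handed the job in at about 13.5 s; no verdict was reported.

**Orange discs:** the last images show all three inside the orange tray. Two lie flat. The third stands upright on its edge, leaning on another disc. It is roughly 10 mm clear of the tray's inner wall and looked unmoved for about 4 s.

**Left in place:** the green disc and the brass pot read within about 2 mm of their first measured positions, and the pot is upright. The two green discs in the green tray had not moved in the top view. The bowl and jar I checked only by eye in that view, and they looked unchanged.

**Checks that disagreed:** positions from the side camera were about 5–6 mm off those from the top and wrist cameras, which agreed within 2 mm, so I worked from those two. The other checks showed no problem.

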